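# Stop the transfer line, push the stranded carrier home, release the stop

### The arm

A 6-joint arm with a two-finger parallel gripper is mounted at the origin on the work surface. World frame = base frame: x ahead of the robot, y to its left, z up, the work surface at z = 0. Lengths are in m, angles in rad, forces in N, time in s.
With the tool pointing down it reaches from about 0.375 to 0.975 m from the base axis. Payload 3.8 kg.
Tool frame: the origin (TCP) lies on the centre line of the jaws, within the pads' length; the fingertips stand 25 mm ahead of it and the grasp point (between the pads) lies 6 mm ahead of it; y points along the fingers, z is the direction in which the jaws open and shut, and the axes are right-handed (so a half turn about y gives the same grasp; the last joint's range is limited). The gripper opens to 85 mm and grips with 20 to 120 N. Pads are 22 mm wide; open, the fingers measure 114 mm over their backs; the gripper's body (76 mm by 85 mm) begins 54 mm behind the grasp point. The pads swing forward as they close: fully open they stand 13 mm farther back than shut.
Start: joints at [1.085, 0.264, 1.604, -0, 1.274, -0.037], TCP at [0.293, 0.608, 0.256] pointing down, gripper open.
Joint ranges: [-2.63, 2.63], [-0.94, 2.18], [0.31, 2.57], [-1.31, 4.45], [0, 2.66], [-2.55, 2.55]. Speed limits (rad/s): [2.57, 2.57, 3.14, 3.14, 3.14, 3.14].

### API

Orientations are given as a rotation vector (axis times angle).
In Python, from workcell import bot gives the robot as it stands.
- The arm moves only by the shell command python3 -m jog 'ROWS' [FORCE]. ROWS is JSON, a list of rows, each a list of 5 numbers: the shift along the world's x, y, z in mm, then the turn about the world's z in degrees, then the finger opening in mm, from 0 to 85.4. A call has exactly 10 rows; each row is the pose to reach, as a shift and turn from the pose commanded when the call began; what a row does not reach only later rows make up. A row lasts 1/8 s, in which the tool goes at most 62.5 mm and 10.7 degrees, less where a joint would pass 70% of its speed; a pose out of reach is approached as far as the arm can. A call with a gripper value outside its range is refused whole. The fingers move at their own pace and stop on an object; FORCE is the grip in N (left out, the last holds). Time passes only in rows, so rows that repeat a pose let the fingers close, or fill a call up. It gives the time, the measured TCP pose, the force and the opening at its end, in the units of the state.
- bot.read_state(): the state, without advancing time (a new reading comes with each control period).
- bot.read_camera(name): name is "scene" or "top" or "wrist"; returns a dict with "pixels" (420x560x3 uint8, red, green, blue), "fx", "fy", "cx", "cy" (pixels), "R" (3x3) and "t" (3): a world point X has camera coordinates R X + t. Camera axes: x right, y down, z forward; pixel columns grow to the right and rows downward; lengths in m; the calibration is good to about 2 mm. A picture is of the moment at which its call begins. There is no depth.
- bot.finish_job(): hands the job in, once; it reports no verdict.
The state is a dict: "time": time; "q": joint angles; "joint_vel": joint speeds; "joint_torque": joint torques, N m; "tool_pos": TCP position; "tcp_rot": TCP orientation; "wrist_force": force on the tool from outside, world axes, zero at the start; "torque": the same for the moment, N m; "width": opening from 0.0 (shut) to 1.0 (fully open).
Only numpy, scipy, OpenCV 4.12 (cv2) and the standard library are available. Lean on these libraries where they do the work, as an engineer would, in place of code of your own. Each camera call takes 0.05 s, during which the arm holds its last target.

### The job

A board carrier has stopped short on the roller lane. Press the red stop button in until it latches, then, with the stop still latched, push the black carrier along the rollers until it rests against the end stop, and only then twist the button's wing clockwise so that it springs back out. Push and press only: do not lift the carrier, do not touch the circuit board in it, and leave the other things on the bench where they are.

Things in the scene. Friction and masses are not known exactly. Their poses are not given: they have to be found in the camera images.
- stop_box: Yellow stop-button box, 100 x 100 mm and 60 mm high, fixed to the bench near the robot, on its right or its left (it and the blue bin swap sides). Origin: centre of its underside; z up. The red button stands on the middle of its top.
- stop_top (a point): Middle of the top of the red button's wing, 108 mm above the bench when out; moves and turns with the button. Red disc 64 mm across, its top 86 mm above the bench when out; across it stands the wing, 60 mm long (along this point's y), 12 mm thick, 22 mm above the disc, with a white line on top. Keep over 10 mm above the pressed disc when twisting, or it cannot spring fully out.
- stop_button (a joint): Travel of the red button, m: 0 = out (start), 0.010 = end stop. Pressing takes 2 N at first, 5 to 7 N at most; past about 0.008, head untwisted, a latch catches and it stays in by itself at about 0.008. Twisting the head over about 0.5 rad then frees it, and it springs out to 0.
- stop_head (a joint): Twist of the red head, rad: 0 = untwisted, grows clockwise seen from above, end 0.8; it does not turn anticlockwise past 0. A spring (0.02 N m at 0, 0.06 N m at 0.7) turns it back to 0 when let go. Pushing one end of the wing sideways with a fingertip is enough.
- lane: Roller lane fixed to the bench, 460 mm long (its y axis), 142 mm wide. Origin: middle of its underside, on the bench. Roller tops 45 mm above the bench; aluminium guides 58 mm high, 118 mm apart inside. Its y axis points to the black end stop with a yellow patch, whose face is 200 mm from the origin and top 75 mm above the bench; the other end is open.
- lane_home (a point): Point on the roller tops on the lane's middle line, axes as the lane's, where the carrier's origin lies when the carrier rests against the end stop.
- carrier: Black tray-like carrier, loose on the rollers, 110 mm wide, 150 mm long (its y axis, along the lane's y), 26 mm high (top 71 mm above the bench), 0.4 to 0.6 kg, 4 mm free at each guide. Origin: centre of its underside. It starts 70 to 130 mm short of the end stop and slides under 2 to 7 N; push its flat rear (-y) end, 75 mm behind the origin.
- board: Green circuit board 89 x 129 x 4 mm lying loose in the carrier's recess (walls 8 mm thick, floor 12 mm above the carrier's underside), with parts up to 22 mm above its underside, that is 8 mm above the carrier's rim. Origin: centre of its underside. Not to be touched.
- bin: Open blue bin, 100 x 110 mm, 50 mm high, loose; bystander, on the side opposite the stop box. Origin: centre of its underside.
- driver: Screwdriver, 160 mm long, lying on the bench between the robot and the lane; bystander.
- tape: Cream tape roll lying flat, 90 mm across, 18 mm high, on the left; bystander. Origin: centre of its underside.
- cup: White cup 60 mm across, 50 mm high, beyond the left end of the lane; bystander. Origin: centre of its underside.
- bottle: White bottle with a blue cap, 56 mm across, 130 mm high, beyond the right end of the lane; bystander. Origin: centre of its underside.
- marker: Green marker, 16 mm thick and 120 mm long, lying beyond the lane; bystander.
Not all that is in view belongs to the job. What is meant by the carrier is not orange, and is the smaller of those in its own colour.

How it is judged:
On the way, in this order (a step that is already met when the one before it is completed fails the run):
1. the stop button is latched in, with nothing pressing it (value of joint stop_button above 0.006 m and contact force between each of the arm, the fingers and stop_head below 0.3 N), for 0.2 s.
2. with the stop still latched, the carrier is against the end stop (value of joint stop_button above 0.006 m and y of carrier in the frame of lane_home above -0.005 m and horizontal distance between carrier and lane_home below 0.009 m), for 0.2 s.
3. the stop button has been twisted free and is out again (value of joint stop_button below 0.0015 m and value of joint stop_head below 0.12 rad), for 0.2 s.
At the end, for the whole second after the job is handed in: The stop button is out (within 1.5 mm) and its head untwisted (within 0.12 rad); the carrier lies still on the rollers against the end stop (within 5 mm along the lane), with its board seated in it (all of step 3 and y of carrier in the frame of lane_home above -0.005 m and horizontal distance between carrier and lane_home below 0.009 m and distance between board and carrier below 0.018 m and angle between carrier's own z axis and vertical below 0.06 rad and linear speed of carrier below 0.01 m/s); the robot touches nothing.
It fails at once if the carrier is lifted or tipped (z of carrier in the frame of lane_home above 0.008 m or angle between carrier's own z axis and vertical above 0.12 rad).
It fails at once if the carrier is pushed along before the stop is pressed in, or after it is released (value of joint stop_button below 0.005 m and distance of carrier from where it was at the start of the episode above 0.02 m and y of carrier in the frame of lane_home below -0.012 m).
It fails at once if the circuit board is touched (contact force between any of the fingers, the arm and board above 0.5 N).
It fails at once if the circuit board is out of its recess (distance between board and carrier above 0.025 m).
It fails at once if a bystander is moved or lifted by more than 20 mm (distance of any of bin, driver, tape, cup, bottle, marker from where it was at the start of the episode above 0.02 m).
It also fails if it takes over 58 s, if anything falls off the work surface, if the arm or the gripper's body presses on something with over 40 N, if the wrist force passes 120 N, or if a joint passes its speed limit or range.

## Working session

There is one attempt and no reset: what is moved stays moved. The work goes in short steps, Python scripts to look and compute and a shell command to move; the robot and the scene stay as the last step left them, time stands still between calls to the robot, and variables do not carry over. Pictures are saved under pics/ and viewed, and the job is handed in when it is done.

```bash
mkdir -p pics; ls; python3 - <<'E'
from workcell import bot
import cv2, numpy as np
s=bot.read_state(); print({k:np.round(v,3).tolist() for k,v in s.items()})
for n in ("scene","top","wrist"):
    c=bot.read_camera(n); cv2.imwrite(f"pics/{n}0.png",c["pixels"][:,:,::-1])
    np.savez(f"{n}0.npz",**{k:c[k] for k in c}); print(n,c["fx"],c["cx"],c["cy"],np.round(-np.array(c["R"]).T@c["t"],3))
E
```

```text
pics
{'time': 0.0, 'q': [1.085, 0.265, 1.605, 0.0, 1.274, -0.037], 'joint_vel': [-0.0, 0.002, 0.0, -0.001, -0.001, -0.001], 'joint_torque': [0.001, -51.513, -36.731, -0.0, 0.013, -0.0], 'tool_pos': [0.293, 0.608, 0.255], 'tcp_rot': [-1.544, 0.353, -0.352], 'wrist_force': [-0.303, 0.823, 0.284], 'torque': [-0.023, 0.026, 0.039], 'width': 0.997}
scene 444.0045283536443 276.80658488122094 211.12671140032552 [ 1.136 -0.304  0.889]
top 419.2795125053392 275.02552467300666 208.33755713798655 [0.36  0.01  1.088]
wrist 327.02180066618286 279.8726784026962 204.90998799858957 [0.22  0.643 0.372]
```

View pics/scene0.png

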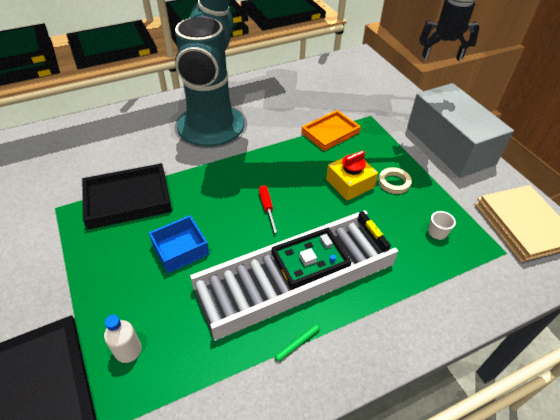

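View pics/top0.png

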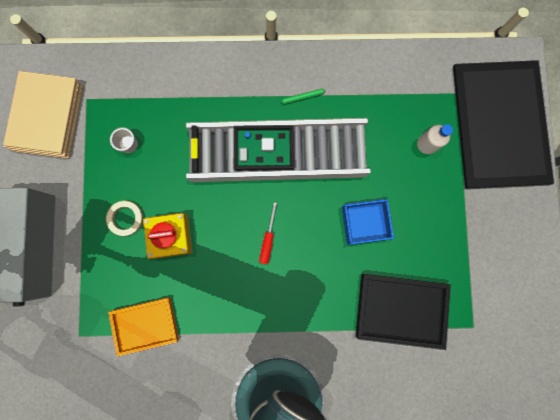

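View pics/wrist0.png

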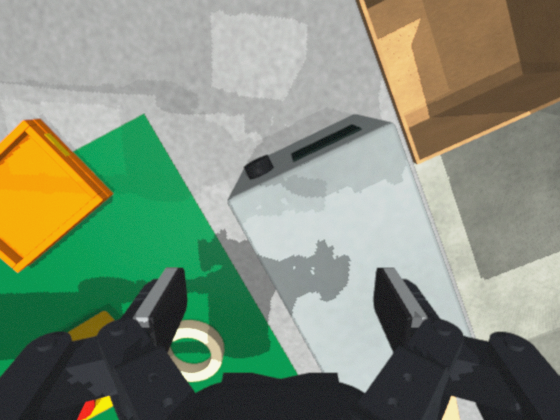

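Candidates for the carrier in top: black tray with board on the rollers (264,148), a larger black tray (404,311), a still larger one (504,124), and the orange tray (143,326). I choose (264,148), the smallest black one. The stop box is at (166,235), on the robot's left, and the end stop with the yellow patch is at (194,148). I'll check these in crops.

```bash
python3 - <<'E'
import cv2, numpy as np
im=cv2.imread("pics/top0.png")
a=im[110:190,175:380]; cv2.imwrite("pics/c_lane.png",cv2.resize(a,None,fx=3.9,fy=3.9,interpolation=cv2.INTER_CUBIC))
a=im[185:275,95:215]; cv2.imwrite("pics/c_box.png",cv2.resize(a,None,fx=6,fy=6,interpolation=cv2.INTER_CUBIC))
E
```

```text
(no output)
```

View pics/c_lane.png

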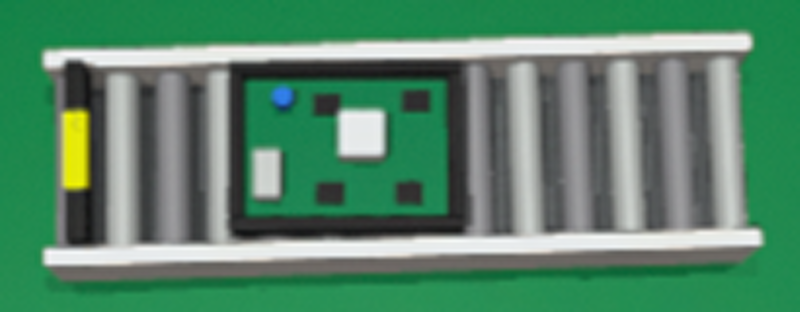

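View pics/c_box.png

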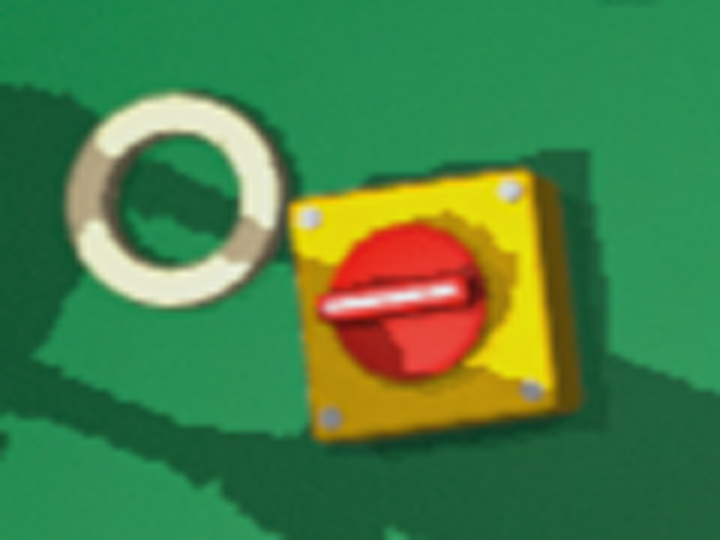

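```bash
cat >h.py <<'E'
import numpy as np
def load(n): return dict(np.load(n))
def ray(c,u,v,z):
    R=np.array(c["R"]);t=np.array(c["t"]);o=-R.T@t
    d=R.T@np.array([(u-c["cx"])/c["fx"],(v-c["cy"])/c["fy"],1]); return o+d*(z-o[2])/d[2]
def proj(c,X):
    p=np.array(c["R"])@np.array(X)+c["t"]; return (c["fx"]*p[0]/p[2]+c["cx"],c["fy"]*p[1]/p[2]+c["cy"])
E
python3 - <<'E'
from h import *
c=load("top0.npz")
def P(name,pts,z,s,ox,oy):
    L=[]
    for (a,b) in pts:
        w=ray(c,(a+.5)/s-.5+ox,(b+.5)/s-.5+oy,z); L.append(w)
    L=np.array(L); print(name,np.round(L[:,:2],4).tolist(),"mean",np.round(L.mean(0)[:2],4)); return L
l=P("guides",[(43,50),(752,35),(763,243),(43,265)],.058,3.9,175,110)
print("lens",[np.linalg.norm(l[i]-l[(i+1)%4]) for i in range(4)])
for a,b in((1,0),(2,3)):
  d=l[b]-l[a]; print("lane ang",np.degrees(np.arctan2(d[1],d[0])))
k=P("carrier",[(230,63),(463,65),(465,230),(232,235)],.071,3.9,175,110)
e=P("endstop face",[(90,62),(92,240)],.075,3.9,175,110)
b=P("box",[(290,203),(533,168),(555,410),(315,440)],.06,6,95,185)
for i in range(4):
  d=b[(i+1)%4]-b[i]; print(np.linalg.norm(d),np.degrees(np.arctan2(d[1],d[0])))
w=P("wing",[(325,307),(463,290)],.108,6,95,185); d=w[0]-w[1]; print(np.linalg.norm(d),np.degrees(np.arctan2(d[1],d[0])))
P("disc",[(410,301)],.086,6,95,185)
P("driver",[(276,203),(264,262)],.015,1,0,0)
P("tape",[(175,200)],.018,6,95,185)
E
```

```text
guides [[0.6982, 0.2212], [0.7006, -0.2393], [0.563, -0.2404], [0.5569, 0.2206]] mean [ 0.6297 -0.0095]
lens [np.float64(0.46052304423601237), np.float64(0.13759533476089306), np.float64(0.4609597728571673), np.float64(0.14135211061634675)]
lane ang 90.29589601434033
lane ang 90.76290040570214
carrier [[0.6834, 0.0991], [0.6796, -0.05], [0.5721, -0.0486], [0.5715, 0.0987]] mean [0.6266 0.0248]
endstop face [[0.6843, 0.1878], [0.569, 0.1864]] mean [0.6266 0.1871]
box [[0.4566, 0.3244], [0.4691, 0.2252], [0.3702, 0.2158], [0.36, 0.3128]] mean [0.414  0.2696]
0.09996830951522775 -82.77620865785401
0.09934489310110217 -174.562777724129
0.09750516045708761 96.01855742704845
0.09724763100079459 6.8629189259092716
wing [[0.4113, 0.2955], [0.4169, 0.2421]] mean [0.4141 0.2688]
0.05371782851195219 95.97981712364789
disc [[0.4142, 0.2683]] mean [0.4142 0.2683]
driver [[0.4944, -0.0036], [0.344, 0.0298]] mean [0.4192 0.0131]
tape [[0.4627, 0.3861]] mean [0.4627 0.3861]
```

```bash
python3 - <<'E'
from workcell import bot
from scipy.spatial.transform import Rotation as R
import numpy as np
s=bot.read_state(); print(np.round(R.from_rotvec(s["tcp_rot"]).as_matrix(),3)); print(np.round(s["tool_pos"],4))
E
```

```text
[[ 0.901 -0.001  0.434]
 [-0.434 -0.002  0.901]
 [-0.    -1.    -0.002]]
[0.2926 0.6077 0.2552]
```

```bash
python3 -m jog '[[20,-50,0,5,0],[40,-100,0,10,0],[60,-155,0,15,0],[80,-210,-10,20,0],[100,-265,-30,26,0],[121,-310,-50,26,0],[121,-339,-70,26,0],[121,-339,-80,26,0],[121,-339,-80,26,0],[121,-339,-80,26,0]]' 30; python3 - <<'E'
from workcell import bot
import cv2
for n in ("wrist","top"):
    c=bot.read_camera(n); cv2.imwrite(f"pics/{n}1.png",c["pixels"][:,:,::-1])
E
```

```text
time: 1.4
tool_pos: [0.4143, 0.2705, 0.1771]
tcp_rot: [-1.57, -0.006, 0.004]
wrist_force: [-0.5, 0.4, -0.2]
width: 0.0
```

View pics/wrist1.png

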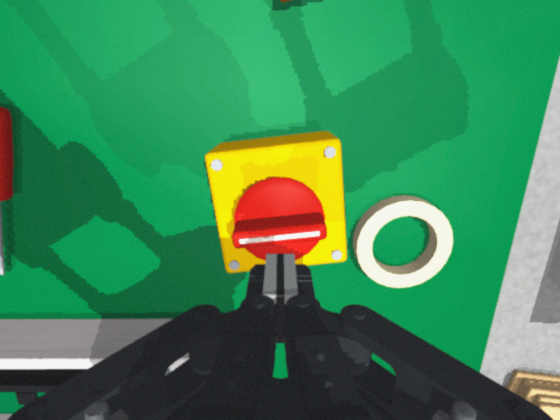

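View pics/top1.png

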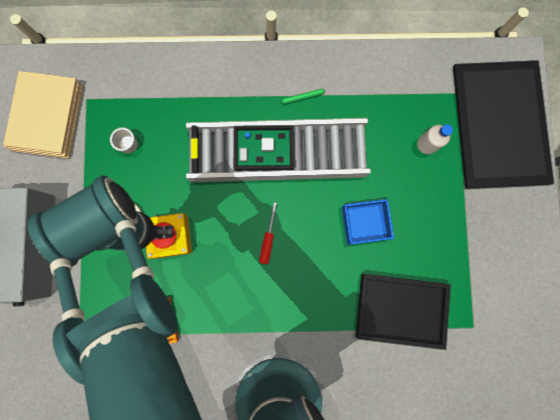

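```bash
python3 - <<'E'
from workcell import bot
from h import *
c=bot.read_camera("wrist")
for u,v in((240,241),(325,234)): print(np.round(ray(c,u,v,.108),4))
print("tip proj",proj(c,[.4143,.2705,.152])); print(np.round(bot.read_state()["tool_pos"],4))
E
```

```text
[0.4195 0.2461 0.108 ]
[0.4145 0.299  0.108 ]
tip proj (np.float64(279.0234019184756), np.float64(269.3170571558619))
[0.4143 0.2703 0.1771]
```

```bash
python3 -m jog '[[2,0,-10,0,0],[2,0,-20,0,0],[2,0,-30,0,0],[2,0,-37,0,0],[2,0,-41,0,0],[2,0,-44,0,0],[2,0,-46,0,0],[2,0,-48,0,0],[2,0,-49,0,0],[2,0,-49,0,0]]'
```

```text
time: 2.8
tool_pos: [0.416, 0.2693, 0.1282]
tcp_rot: [-1.571, -0.004, 0.004]
wrist_force: [-3.3, -2.0, 7.2]
width: -0.002
```

```bash
python3 -m jog '[[0,0,-1,0,0],[0,0,-2,0,0],[0,0,-3,0,0],[0,0,-4,0,0],[0,0,-4.5,0,0],[0,0,-5,0,0],[0,0,-5,0,0],[0,0,-5,0,0],[0,0,-5,0,0],[0,0,-5,0,0]]'
```

```text
time: 4.05
tool_pos: [0.4162, 0.2694, 0.123]
tcp_rot: [-1.57, -0.004, 0.003]
wrist_force: [-1.7, -0.8, 7.8]
width: -0.001
```

```bash
python3 -m jog '[[0,0,-0.5,0,0],[0,0,-1,0,0],[0,0,-1.5,0,0],[0,0,-1.5,0,0],[0,0,-1.5,0,0],[0,0,-1.5,0,0],[0,0,-1.5,0,0],[0,0,-1.5,0,0],[0,0,-1.5,0,0],[0,0,-1.5,0,0]]'
```

```text
time: 5.3
tool_pos: [0.4165, 0.2695, 0.1228]
tcp_rot: [-1.57, -0.005, 0.003]
wrist_force: [-4.0, -1.9, 15.4]
width: 0.002
```

Force rose to 15 N while the TCP stalled, so the button is on its end stop. I'll retract straight up and check the latch.

```bash
python3 -m jog '[[0,0,3,0,0],[0,0,8,0,0],[0,0,20,0,0],[0,0,40,0,0],[0,0,55,0,0],[0,0,55,0,0],[0,0,55,0,0],[0,0,55,0,0],[0,0,55,0,0],[0,0,55,0,0]]'; python3 - <<'E'
from workcell import bot
import cv2
from h import *
c=bot.read_camera("wrist"); cv2.imwrite("pics/wrist2.png",c["pixels"][:,:,::-1]); np.savez("wrist2.npz",**c)
for z in (.108,.1):
  d=np.array([-.0995,.995,0])*.03  # wing dir approx
  for k in(-1,1): print(z,proj(c,np.array([.4165,.2705,z])+k*d))
s=bot.read_state(); print(s["tool_pos"])
E
```

```text
time: 6.55
tool_pos: [0.4157, 0.269, 0.1754]
tcp_rot: [-1.571, -0.003, 0.004]
wrist_force: [0.1, 0.2, 0.1]
width: -0.002
0.108 (np.float64(233.2022786217048), np.float64(240.53545159886178))
0.108 (np.float64(330.2913685375611), np.float64(231.95419254256421))
0.1 (np.float64(234.88956543591783), np.float64(235.31166678199656))
0.1 (np.float64(328.4476362398656), np.float64(226.99858356724246))
[0.41573903 0.26905812 0.17547728]
```

View pics/wrist2.png

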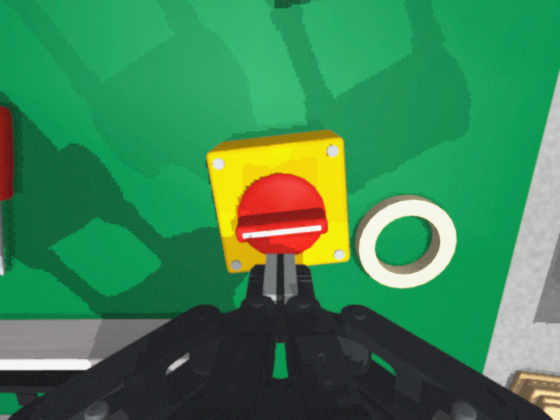

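```bash
python3 -m jog '[[0,-45,10,0,0],[25,-95,10,0,0],[55,-145,10,0,0],[85,-195,10,0,0],[120,-245,10,0,0],[155,-290,10,0,0],[190,-335,10,0,0],[212,-369,0,0,0],[212,-369,-20,0,0],[212,-369,-20,0,0]]'; python3 - <<'E'
from workcell import bot
import cv2
from h import *
for n in ("wrist","top"):
  c=bot.read_camera(n); cv2.imwrite(f"pics/{n}3.png",c["pixels"][:,:,::-1]); np.savez(f"{n}3.npz",**c)
E
```

```text
time: 7.85
tool_pos: [0.6255, -0.0992, 0.1527]
tcp_rot: [-1.569, 0.001, 0.008]
wrist_force: [-0.3, 1.0, -0.6]
width: 0.003
```

View pics/wrist3.png

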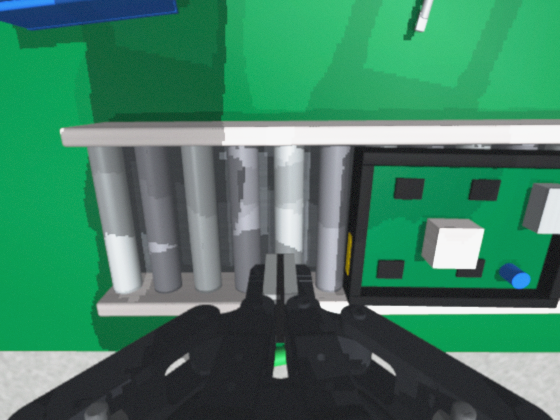

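View pics/top3.png

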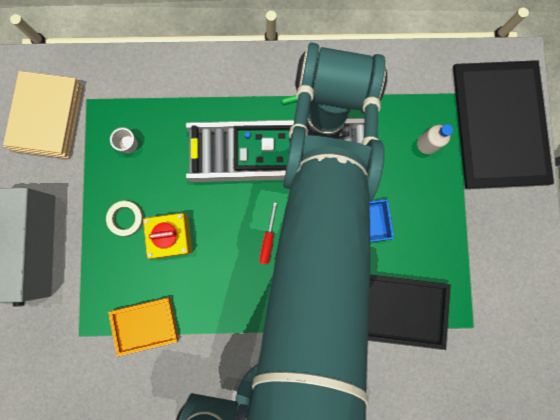

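```bash
python3 - <<'E'
from h import *
c=load("wrist3.npz")
for n,p,z in(("rear",(358,152),.071),("rear",(353,303),.071),("guide in near",(250,143),.058),("guide in far",(150,303),.058),("tip",(280,255),.128)): print(n,np.round(ray(c,*p,z),4))
E
```

```text
rear [ 0.5763 -0.0511  0.071 ]
rear [ 0.6837 -0.0464  0.071 ]
guide in near [ 0.5727 -0.118   0.058 ]
guide in far [ 0.693  -0.1967  0.058 ]
tip [ 0.6172 -0.0987  0.128 ]
```

```bash
python3 -m jog '[[3,0,-20,0,0],[3,0,-40,0,0],[3,0,-60,0,0],[3,0,-70,0,0],[3,0,-73,0,0],[3,5,-73,0,0],[3,15,-73,0,0],[3,20,-73,0,0],[3,25,-73,0,0],[3,25,-73,0,0]]'
```

```text
time: 9.2
tool_pos: [0.631, -0.0743, 0.083]
tcp_rot: [-1.571, -0.005, 0.004]
wrist_force: [0.8, -0.2, -0.1]
width: -0.002
```

```bash
python3 -m jog '[[-1,5,-3,0,0],[-1,12,-3,0,0],[-1,20,-3,0,0],[-1,30,-3,0,0],[-1,40,-3,0,0],[-1,50,-3,0,0],[-1,60,-3,0,0],[-1,70,-3,0,0],[-1,75,-3,0,0],[-1,75,-3,0,0]]'; python3 - <<'E'
from workcell import bot
import cv2
from h import *
for n in ("wrist","scene"):
  c=bot.read_camera(n); cv2.imwrite(f"pics/{n}4.png",c["pixels"][:,:,::-1]); np.savez(f"{n}4.npz",**c)
E
```

```text
time: 10.45
tool_pos: [0.6301, 0.001, 0.08]
tcp_rot: [-1.57, -0.005, 0.004]
wrist_force: [0.3, 0.0, 0.6]
width: -0.0
```

View pics/wrist4.png

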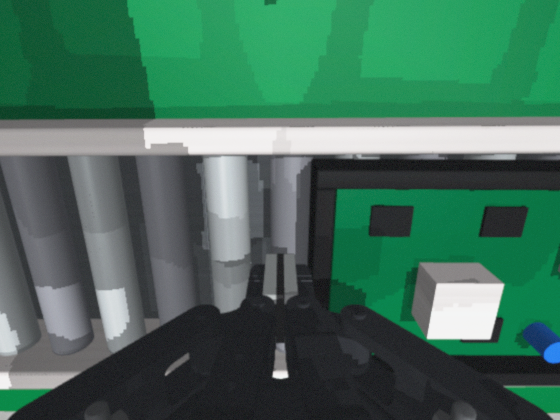

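View pics/scene4.png

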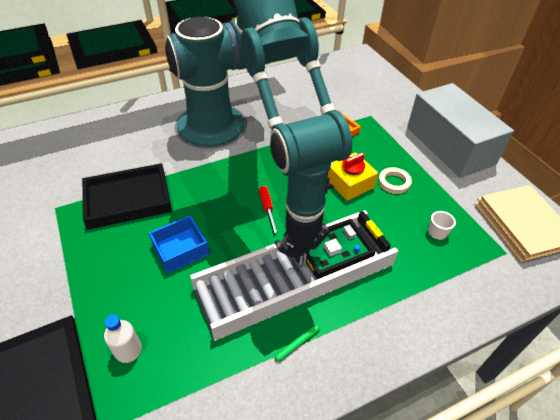

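```bash
python3 - <<'E'
from h import *
c=load("wrist4.npz")
for p in((313,165),(311,260)): print(np.round(ray(c,*p,.071),4))
c=load("scene4.npz")
import cv2
im=cv2.imread("pics/scene4.png")[195:285,270:400]; cv2.imwrite("pics/s4c.png",cv2.resize(im,None,fx=6,fy=6,interpolation=cv2.INTER_CUBIC))
E
python3 -m jog '[[0,4,0,0,0],[0,8,0,0,0],[0,12,0,0,0],[0,15,0,0,0],[0,17,0,0,0],[0,18,0,0,0],[0,19,0,0,0],[0,20,0,0,0],[0,20,0,0,0],[0,20,0,0,0]]'
```

```text
[0.5746 0.0142 0.071 ]
[0.6162 0.0148 0.071 ]
time: 11.8
tool_pos: [0.6301, 0.0201, 0.08]
tcp_rot: [-1.571, -0.004, 0.003]
wrist_force: [0.7, -4.0, 3.5]
width: 0.0
```

View pics/s4c.png

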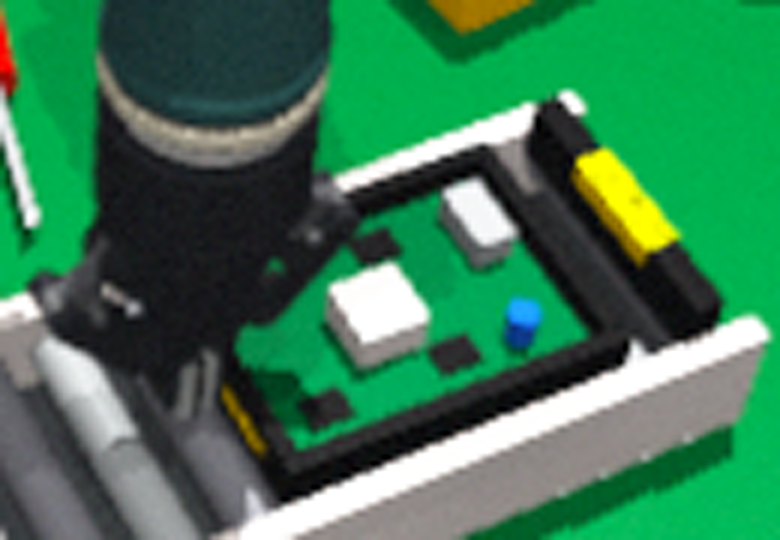

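```bash
python3 -m jog '[[0,1,0,0,0],[0,2,0,0,0],[0,3,0,0,0],[0,4,0,0,0],[0,5,0,0,0],[0,5.5,0,0,0],[0,6,0,0,0],[0,6,0,0,0],[0,6,0,0,0],[0,6,0,0,0]]';python3 - <<'E'
from workcell import bot
import cv2
from h import *
c=bot.read_camera("scene"); np.savez("scene5.npz",**c)
im=c["pixels"][195:285,270:400,::-1]; cv2.imwrite("pics/s5c.png",cv2.resize(im,None,fx=6,fy=6,interpolation=cv2.INTER_CUBIC))
E
```

```text
time: 13.05
tool_pos: [0.63, 0.0259, 0.08]
tcp_rot: [-1.571, -0.004, 0.004]
wrist_force: [0.3, -5.2, 4.2]
width: -0.0
```

View pics/s5c.png

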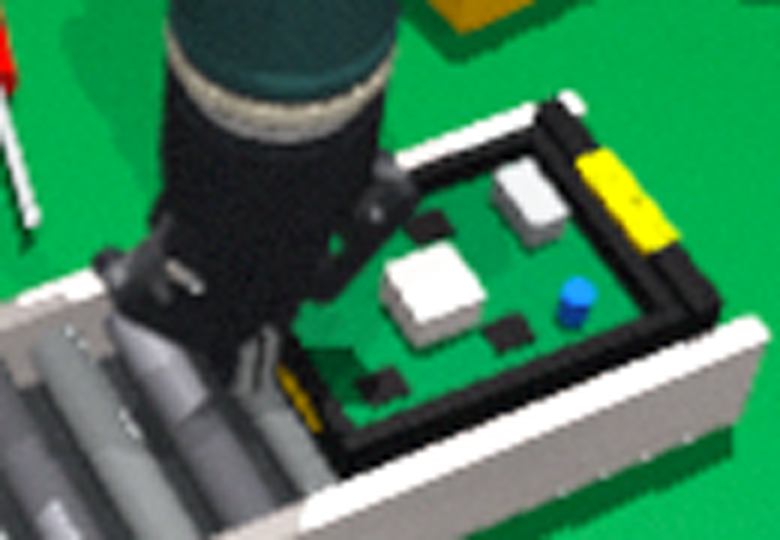

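```bash
python3 -m jog '[[0,0.5,0,0,0],[0,1,0,0,0],[0,1.5,0,0,0],[0,2,0,0,0],[0,2.5,0,0,0],[0,3,0,0,0],[0,3,0,0,0],[0,3,0,0,0],[0,3,0,0,0],[0,3,0,0,0]]'
```

```text
time: 14.35
tool_pos: [0.6304, 0.0265, 0.0801]
tcp_rot: [-1.575, -0.005, 0.003]
wrist_force: [1.5, -13.7, 3.7]
width: -0.001
```

```bash
python3 -m jog '[[0,-2,0,0,0],[0,-6,0,0,0],[0,-14,0,0,0],[0,-25,0,0,0],[0,-35,5,0,0],[0,-35,35,0,0],[0,-35,75,0,0],[0,-35,100,0,0],[0,-35,100,0,0],[0,-35,100,0,0]]';python3 - <<'E'
from workcell import bot
import cv2
from h import *
for n in("scene","top"):
  c=bot.read_camera(n); np.savez(n+"6.npz",**c); cv2.imwrite(f"pics/{n}6.png",c["pixels"][:,:,::-1])
  if n=="scene":
    im=c["pixels"][130:285,270:400,::-1]; cv2.imwrite("pics/s6c.png",cv2.resize(im,None,fx=3.8,fy=3.8,interpolation=cv2.INTER_CUBIC))
E
```

```text
time: 15.6
tool_pos: [0.6292, -0.0061, 0.1787]
tcp_rot: [-1.571, -0.003, 0.005]
wrist_force: [-0.3, 0.4, -0.3]
width: -0.001
```

View pics/s6c.png

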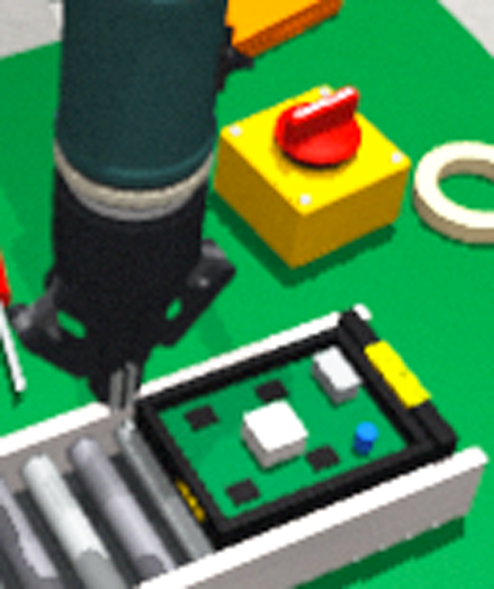

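View pics/top6.png

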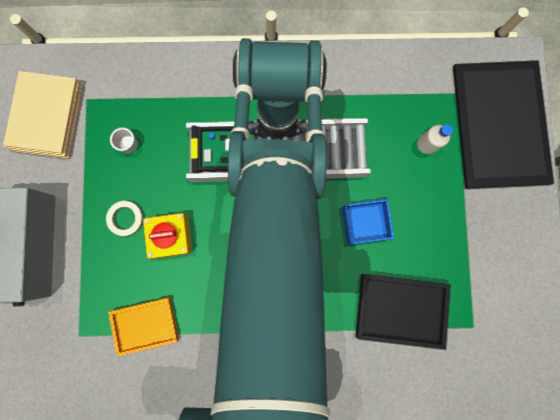

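```bash
python3 -m jog '[[-30,38,10,0,0],[-60,76,10,0,0],[-92,114,10,0,0],[-125,152,10,0,0],[-160,190,10,0,0],[-195,230,10,0,0],[-230,270,5,0,0],[-252,306,0,0,0],[-252,306,-10,0,0],[-252,306,-10,0,0]]'
```

```text
time: 16.95
tool_pos: [0.3768, 0.2991, 0.1678]
tcp_rot: [-1.574, -0.002, 0.007]
wrist_force: [-0.3, -0.7, 0.7]
width: -0.003
```

```bash
python3 - <<'E'
from workcell import bot
import cv2
from h import *
c=bot.read_camera("wrist"); cv2.imwrite("pics/wrist7.png",c["pixels"][:,:,::-1]); np.savez("wrist7.npz",**c)
print(bot.read_state()["tool_pos"])
d=np.array([-.1045,.9945,0])*.03
for k in(-1,1): print(proj(c,np.array([.4155,.270,.1])+k*d))
E
```

```text
[0.3775436  0.2990461  0.16847267]
(np.float64(189.30549148267886), np.float64(293.3084658691889))
(np.float64(280.3409028377831), np.float64(285.4550423846097))
```

View pics/wrist7.png

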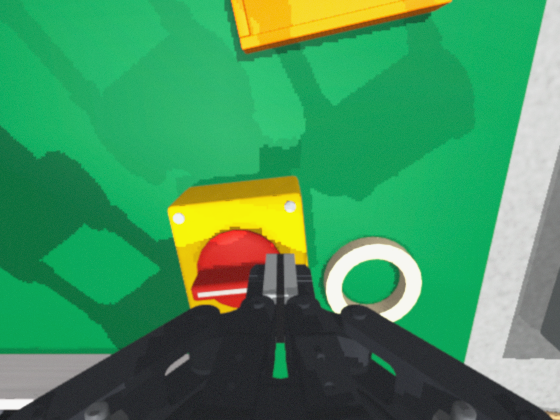

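```bash
python3 -m jog '[[0,1,-15,0,0],[0,1,-30,0,0],[0,1,-45,0,0],[0,1,-52,0,0],[3,1,-52,0,0],[6,1,-52,0,0],[9,1,-52,0,0],[12,1,-52,0,0],[14,1,-52,0,0],[14,1,-52,0,0]]'
```

```text
time: 18.25
tool_pos: [0.392, 0.3012, 0.1179]
tcp_rot: [-1.571, -0.004, 0.004]
wrist_force: [0.2, 0.0, 0.7]
width: -0.003
```

```bash
python3 -m jog '[[2,0,-1,0,0],[4,0,-1,0,0],[6,0,-1,0,0],[8,0,-1,0,0],[10,0,-1,0,0],[12,0,-1,0,0],[13,0,-1,0,0],[14,0,-1,0,0],[14,0,-1,0,0],[14,0,-1,0,0]]'; python3 - <<'E'
from workcell import bot
import cv2
c=bot.read_camera("wrist"); cv2.imwrite("pics/wrist8.png",c["pixels"][:,:,::-1])
c=bot.read_camera("scene"); cv2.imwrite("pics/s8c.png",cv2.resize(c["pixels"][130:220,310:430,::-1],None,fx=6,fy=6,interpolation=cv2.INTER_CUBIC))
E
```

```text
time: 19.5
tool_pos: [0.4059, 0.3011, 0.1168]
tcp_rot: [-1.571, -0.004, 0.004]
wrist_force: [-2.3, 3.7, -0.1]
width: -0.004
```

View pics/wrist8.png

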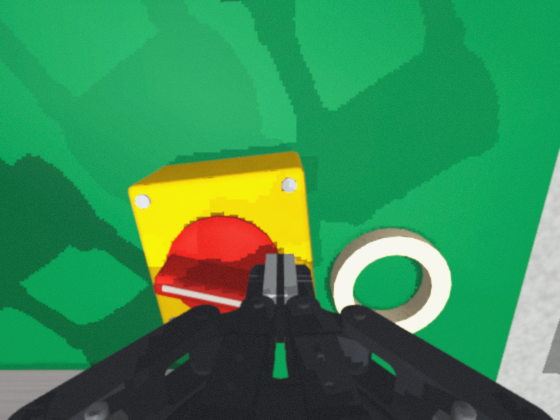

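View pics/s8c.png

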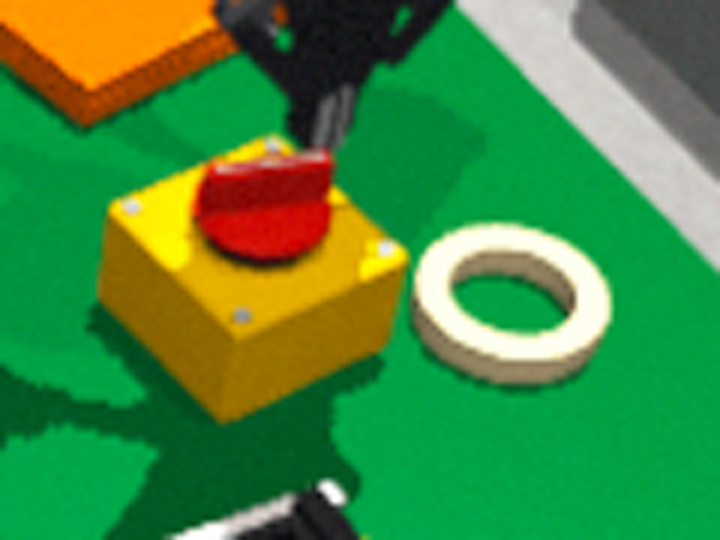

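```bash
python3 -m jog '[[1,-1,0,0,0],[2,-2,0,0,0],[3,-3,0,0,0],[4,-4,0,0,0],[5,-4,0,0,0],[6,-4,0,0,0],[7,-4,0,0,0],[8,-4,0,0,0],[8,-4,0,0,0],[8,-4,0,0,0]]'; python3 - <<'E'
from workcell import bot
import cv2
c=bot.read_camera("wrist"); cv2.imwrite("pics/wrist9.png",c["pixels"][:,:,::-1])
c=bot.read_camera("scene"); cv2.imwrite("pics/s9c.png",cv2.resize(c["pixels"][130:220,310:430,::-1],None,fx=6,fy=6,interpolation=cv2.INTER_CUBIC))
E
```

```text
time: 20.85
tool_pos: [0.4135, 0.2969, 0.1165]
tcp_rot: [-1.571, -0.003, 0.005]
wrist_force: [-4.3, 2.8, 1.4]
width: -0.0
```

View pics/wrist9.png

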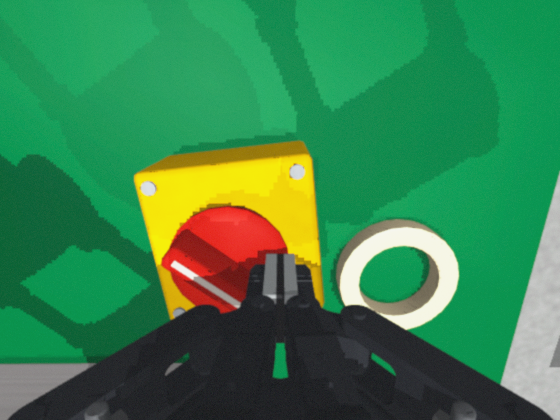

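View pics/s9c.png

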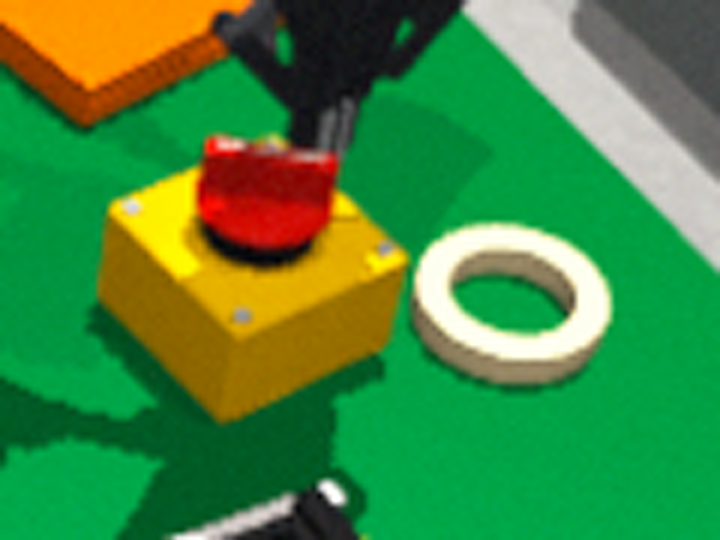

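The head is out, with the black stem visible. I'll back off, then rise.

```bash
python3 -m jog '[[-4,2,0,0,0],[-9,4,0,0,0],[-16,4,0,0,0],[-24,4,0,0,0],[-34,4,0,0,0],[-36,4,20,0,0],[-36,4,60,0,0],[-36,4,110,0,0],[-36,4,150,0,0],[-36,4,150,0,0]]'; python3 - <<'E'
from workcell import bot
import cv2
from h import *
c=bot.read_camera("wrist"); cv2.imwrite("pics/wrist10.png",c["pixels"][:,:,::-1]); np.savez("wrist10.npz",**c)
c=bot.read_camera("top"); cv2.imwrite("pics/top10.png",c["pixels"][:,:,::-1]); np.savez("top10.npz",**c)
c=bot.read_camera("scene"); cv2.imwrite("pics/s10c.png",cv2.resize(c["pixels"][130:285,270:430,::-1],None,fx=3.8,fy=3.8,interpolation=cv2.INTER_CUBIC))
E
```

```text
time: 22.2
tool_pos: [0.3796, 0.3027, 0.2714]
tcp_rot: [-1.566, -0.01, -0.002]
wrist_force: [0.2, 1.4, -0.6]
width: 0.007
```

View pics/s10c.png

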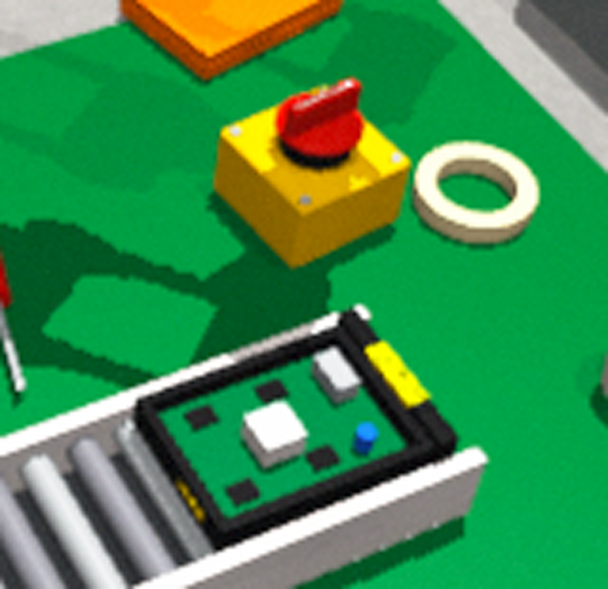

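View pics/top10.png

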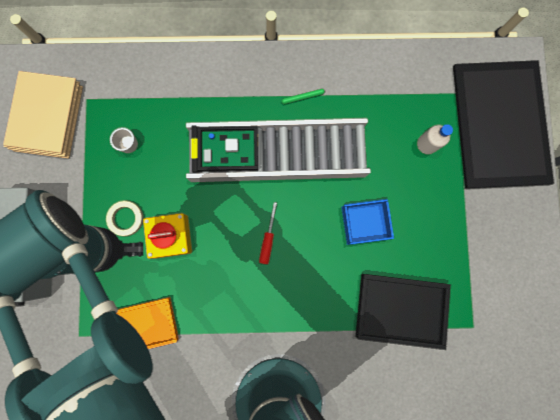

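View pics/wrist10.png

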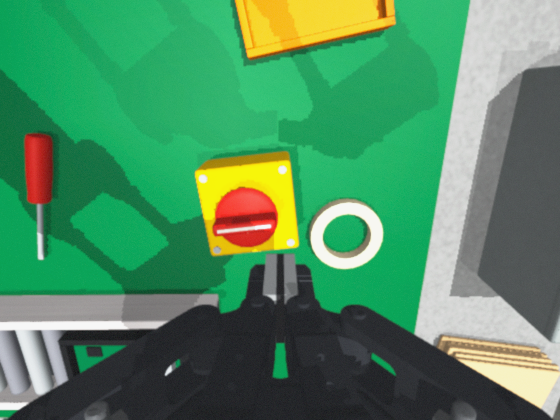

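```bash
python3 - <<'E'
from workcell import bot
import cv2
from h import *
def red(im,o,minarea=0):
    a=im.astype(int); m=(a[...,0]>110)&(a[...,1]<70)&(a[...,2]<80); m[:, :o[0]]=0; m[:,o[1]:]=0; v,u=np.nonzero(m); return u.mean(),v.min(),v.max(),u.min(),u.max()
c=bot.read_camera("scene"); np.savez("scene11.npz",**c)
for f in("scene0.npz","scene6.npz","scene11.npz"): print(f,red(load(f)["pixels"],(330,400)))
for f in("top0.npz","top10.npz"): print(f,red(load(f)["pixels"],(140,195)))
t=load("top10.npz")
for h in("top0","top10"):
  a=load(h+".npz")["pixels"][220:250,140:190,::-1]; cv2.imwrite(f"pics/b_{h}.png",cv2.resize(a,None,fx=6,fy=6))
a=np.hstack([cv2.imread("pics/b_top0.png"),cv2.imread("pics/b_top10.png")]); cv2.imwrite("pics/b.png",a)
l=t["pixels"][115:185,180:280,::-1]; cv2.imwrite("pics/l10.png",cv2.resize(l,None,fx=8,fy=8,interpolation=cv2.INTER_CUBIC))
print(bot.read_state()["wrist_force"])
E
```

```text
scene0.npz (np.float64(350.04106776180697), np.int64(113), np.int64(170), np.int64(330), np.int64(365))
scene6.npz (np.float64(351.85792349726773), np.int64(115), np.int64(172), np.int64(332), np.int64(364))
scene11.npz (np.float64(349.9452332657201), np.int64(113), np.int64(170), np.int64(330), np.int64(364))
top0.npz (np.float64(163.12325581395348), np.int64(222), np.int64(337), np.int64(148), np.int64(176))
top10.npz (np.float64(163.40540540540542), np.int64(222), np.int64(337), np.int64(150), np.int64(177))
[-0.06795398 -0.56260723  0.17542837]
```

View pics/b.png

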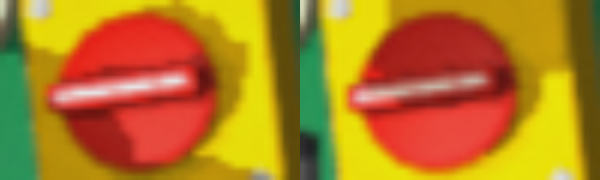

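View pics/l10.png

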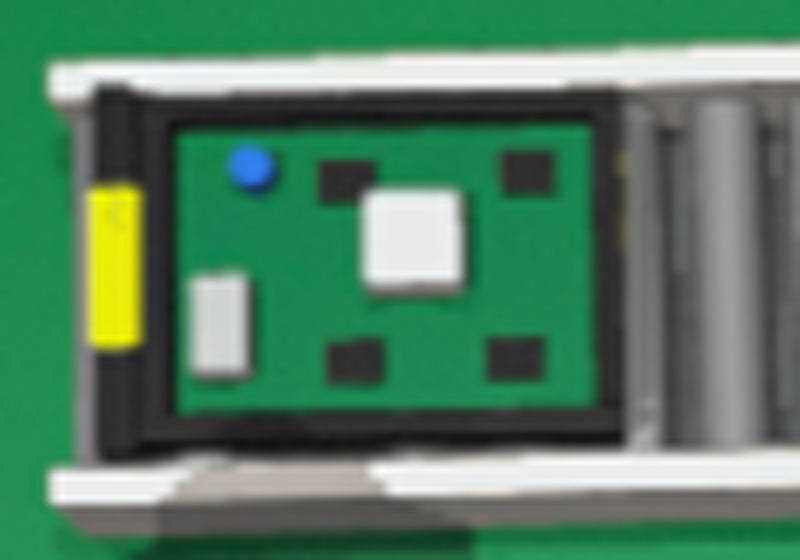

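```bash
python3 -c "
from workcell import bot
print(bot.finish_job(), bot.read_state()['time'])"
```

```text
the job is handed in; nothing more can be done
the job is handed in; nothing more can be done
```

I did all three steps in order and handed the job in shortly after 22 s of the 58 s. `finish_job()` reports no verdict, so the result below rests on my own checks.

- **Press:** I pressed the wing straight down with shut fingers. The force rose to 15 N as the button bottomed out, and after I lifted off, the camera showed it staying in.
- **Carrier:** I pushed the rear of the smallest black tray, the one with the board on the rollers, until it stalled against the end stop at about 14 N. I then backed off, and the button was still in.
- **Twist:** I pushed the wing's left end clockwise until the head sprang out, then backed off and raised the arm.

**Last checks:**
- **Button:** In the scene and top views it is back at its starting position and angle, within about a pixel or two.
- **Carrier and board:** The carrier is flush with the end stop and the board is seated in it.
- **Bystanders:** They look unmoved by eye, though I did not measure them.
- **Contact:** The arm is clear, with wrist force about 0.6 N (noise level).

No check failed. The top and wrist cameras differed by about 3 mm on the wing's position, so I used the average. During the push I saw a 4 N upward force on the wrist, which I took for friction at the carrier's rear end. I did not rule out other causes.

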